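# Unplug the charger with the power cut, then reset the mushroom cut-off

## Robot

A 6-joint arm with a two-finger parallel gripper is mounted at the origin on the work surface. World frame = base frame: x ahead of the robot, y to its left, z up, the work surface at z = 0. Lengths are in m, angles in rad, forces in N, time in s.
With the tool pointing down it reaches from about 0.35 to 0.975 m from the base axis. Payload 4.9 kg.
Tool frame: the origin (TCP) lies at the very end of the fingers, on their centre line; the grasp point (between the pads) lies ctrl.hold_point_z behind it (ctrl.hold_point_z is the distance from the TCP to the grasp point, in m); z points along the fingers, y is the line along which they close (so a half turn about z gives the same grasp; the last joint's range is limited). The gripper opens to 85 mm and grips with 20 to 120 N. Pads are 22 mm wide; open, the fingers measure 114 mm over their backs; the gripper's body (76 mm by 85 mm) begins 54 mm behind the grasp point. The pads swing forward as they close: fully open they stand 13 mm farther back than shut.
Start: joints at [1.193, 0.053, 1.613, -0, 1.476, -0.119], TCP at [0.16, 0.604, 0.231] pointing down, gripper open.
Joint ranges: [-3.01, 3.01], [-1.01, 2.22], [0.06, 2.58], [-1.02, 4.17], [0.09, 2.62], [-3.14, 3.14]. Speed limits (rad/s): [2.57, 2.57, 3.14, 3.14, 3.14, 3.14].

## Interface

Orientations are given as a rotation vector (axis times angle).
In Python, from station import ctrl gives the robot as it stands. The module is installed in compiled form; this text tells all that it offers.
- The arm moves only by the tool jog_arm, never from a script. Its argument "deltas" is a list of rows, each a list of 3 entries, a list of its own where there are three numbers: the closure, from -1 (fully open) to 1 (shut), then the shift along the world's x, y, z scaled (see below), then the turn, a rotation vector about the world's x, y, z scaled (see below). A call has 1 to 12 rows; each row is the pose to reach, as a shift and turn from the pose commanded when the call began, turning the shorter way round; what a row does not reach only later rows make up. The controller multiplies each number of a shift by 0.4 m and each number of a turn by 180 degrees. A row lasts 1/12 s, in which the tool goes at most 41.7 mm and 7.16 degrees, less where a joint would pass 70% of its speed; a pose out of reach is approached as far as the arm can. A call with a number of a shift or a turn outside -1 to 1 is refused whole. A call with a gripper value outside its range is refused whole. The fingers move at their own pace and stop on an object; "squeeze" is the grip in N (left out, the last holds). Time passes only in rows, so rows that repeat a pose let the fingers close. It gives the time, the measured TCP pose, the force, the opening and the grip force at its end, in the units of the state.
- ctrl.get_obs(): the state, without advancing time (a new reading comes with each control period).
- ctrl.get_image(name): name is "scene" or "top" or "wrist"; returns the picture (420x560x3 uint8, red, green, blue); there is no depth.
- ctrl.get_calibration(name): a dict with "K" (3x3 intrinsics, pixels), "dist_coeffs" ([k1, k2, p1, p2, k3] as OpenCV has them; the pictures are not rectified), "extrinsics" (4x4, takes a point from world to camera coordinates). Camera axes: x right, y down, z forward; pixel columns grow to the right and rows downward; lengths in m; the calibration is good to about 2 mm. A picture is of the moment at which its call begins: read the wrist's pose just before it. get_calibration takes no time and is no camera call; for the wrist camera it gives the pose at the moment of the call.
- ctrl.finish_job(): hands the job in; it is judged then, once.
The state is a dict: "t": time; "q": joint angles; "dq": joint speeds; "effort": joint torques, N m; "tool_pos": TCP position; "tool_rot": TCP orientation; "contact_force": force on the tool from outside, world axes, zero at the start; "wrist_torque": the same for the moment, N m; "opening": finger opening in m; "grip_force": force on a finger pad.
Only numpy, scipy, OpenCV 4.12 (cv2) and the standard library are available. Lean on these libraries where they do the work, as an engineer would, in place of code of your own. Each camera call takes 0.05 s, during which the arm holds its last target. There are 200 camera calls.

## Task

Press the power hub's mushroom button down until it stays latched and let go of it, then pull the tall charger block straight out of its socket and set it gently, without dropping it, inside the open basket. With the charger left in the basket, twist the mushroom clockwise until it springs back up to switch the power on again, and let go. Leave the low round night light plugged in and do not knock or shift the other things on the console.

Things in the scene. Friction and masses are not known exactly. Their poses are not given: they have to be found in the camera images.
- hub: Grey plastic power hub fixed to the console: box 110 (x) x 260 (y) x 60 tall; origin at the centre of its underside, z up, long side along its y. Its flat top (60 above the origin) carries the mushroom button at x 0, y +85, and two three-pin sockets centred at x 0, y -6 and x 0, y -88; the charger is in one of them, the night light in the other.
- mushroom (a joint): How far the mushroom button is pressed down, in m: 0 is fully up, it latches at about 0.0115 once pushed to about 0.013, stop at 0.015. Pushing it all the way takes about 8 to 10 N. Latched, it stays down until it is twisted clockwise.
- mushroom_twist (a joint): Angle of the mushroom head in rad, growing clockwise seen from above; at 0 its bar lies along the hub's y. It turns from -0.25 to a stop at 1.0, and stays where it is left. A latched head comes free once it is past about 0.5 (up to 0.7); turning it anticlockwise does not free it. A firm grip on the bar can hold the freed head down: it springs up when let go.
- bar_top (a point): Centre of the top of the raised grip bar on the mushroom head, 114 above the console with the button up; z up, y along the bar. Bar: 14 thick (x) x 60 long (y) x 22 tall, standing on a round black head 62 across and 14 thick.
- charger: Tall white plastic charger block, 44 (x) x 56 (y) x 70 tall; origin at the centre of the underside of the block (flush on the hub's top, 60 above the console, when plugged in), z up. Three brass pins reach 23 below the origin into the socket, where a sprung detent grips them: pulling out takes about 6 to 10 N straight up. Weighs about 120 g.
- charger_mid (a point): Centre of the charger block, 35 above charger's origin.
- nightlight: Low round white night light, 48 across and 27 tall, plugged into the other socket; origin at the centre of its underside, on the hub's top. Leave it plugged in.
- basket: Open rattan-look basket fixed to the console, 200 (x) x 170 (y) x 61 tall outside, walls 5 to 9 thick; origin at the centre of its underside, inner floor 5 above it. Empty.
- remote: Black plastic TV remote, 45 x 170 x 18, lying flat; origin at the centre of its underside. Bystander.
- vase: White ceramic bud vase, 72 across, 135 tall, standing; origin at the centre of its underside. Bystander.
- coaster: Grey aluminium disc coaster, 96 across, 6 thick; origin at the centre of its underside. Bystander.
- tealight: Clear glass tealight holder (small open cup), 58 across, 45 tall, standing between the power hub and the basket; origin at the centre of its underside. Bystander.
- basket_lid: The basket's rattan-look lid, 150 x 200 x 12, lying flat on the console away from the basket; origin at the centre of its underside. Bystander.
Things that resemble listed ones, but are neither listed nor needed, are in the scene too. What is shaped like the nightlight but orange is not meant.

How it is judged:
On the way, in this order (a step that is already met when the one before it is completed fails the run):
1. the mushroom is latched down and the fingers are off it (value of joint mushroom above 0.008 m and contact force between the fingers and hub below 0.1 N), for 0.2 s.
2. the charger is pulled clear of its socket with the mushroom still down (value of joint mushroom above 0.008 m and z of charger in the frame of hub above 0.09 m), for 0.1 s.
3. the charger rests in the basket, let go, with the mushroom still down (value of joint mushroom above 0.008 m and x of charger_mid in the frame of basket between -0.085 and 0.085 m and y of charger_mid in the frame of basket between -0.07 and 0.07 m and z of charger_mid in the frame of basket below 0.08 m and contact force between charger and basket above 0.2 N and contact force between the fingers and charger below 0.05 N and linear speed of charger below 0.03 m/s), for 0.2 s.
At the end, for the whole second after the job is handed in: The mushroom is back up (within 3 mm of fully up); the charger rests still and released inside the basket (its centre within 85 mm along and 70 mm across of the basket's centre and under 80 mm above its underside); the night light is still seated in its socket (within 5 mm) (value of joint mushroom below 0.003 m and x of charger_mid in the frame of basket between -0.085 and 0.085 m and y of charger_mid in the frame of basket between -0.07 and 0.07 m and z of charger_mid in the frame of basket below 0.08 m and contact force between charger and basket above 0.2 N and contact force between the fingers and charger below 0.05 N and linear speed of charger below 0.03 m/s and z of nightlight in the frame of hub between 0.055 and 0.065 m); the robot touches nothing.
It fails at once if the charger is dropped (falls free faster than 1 m/s) (linear speed of charger above 1 m/s and contact force between the fingers and charger below 0.05 N).
It fails at once if the night light is pulled up or shifted by more than 12 mm (distance of nightlight from where it was at the start of the episode above 0.012 m).
It fails at once if a bystander is shifted by more than 30 mm or the vase or tealight is tipped (distance of any of remote, vase, coaster, tealight, basket_lid from where it was at the start of the episode above 0.03 m or angle between any of vase, tealight's own z axis and vertical above 0.5 rad).
It also fails if it takes over 64 s, if anything falls off the work surface, if the arm or the gripper's body presses on something with over 40 N, if the wrist force passes 120 N, or if a joint passes its speed limit or range.

## Working session

There is one attempt and no reset: what is moved stays moved. The work goes in short steps, Python scripts to look and compute and a tool call to move; the robot and the scene stay as the last step left them, time stands still between calls to the robot, and variables do not carry over. Pictures are saved under pics/ and viewed, at most 10 in all, crops included, and the job is handed in when it is done.

Besides the shell and the picture viewer there is one more tool, called after "Call:" by a JSON object that holds its "name" and its "arguments", one argument or row to a line. jog_arm: Moves the arm, as the interface text tells. Its arguments: {"type":"object","properties":{"deltas":{"type":"array","items":{"type":"array"}},"squeeze":{"type":"number"}},"required":["deltas"]}

```bash
mkdir -p pics; cat > h.py <<'E'
import numpy as np, cv2
from station import ctrl
def snap(n,f):
    c=ctrl.get_calibration(n); im=ctrl.get_image(n)[:,:,::-1].copy(); cv2.imwrite('pics/'+f,im); return im,c
def ray(c,uv):
    K=np.array(c['K']);d=np.array(c['dist_coeffs']);T=np.array(c['extrinsics'])
    p=cv2.undistortPoints(np.array([[uv]],float),K,d)[0,0]
    R=T[:3,:3];o=-R.T@T[:3,3];return o,R.T@np.array([p[0],p[1],1])
def onz(c,uv,z):
    o,d=ray(c,uv);return o+d*(z-o[2])/d[2]
def proj(c,P):
    T=np.array(c['extrinsics']);return cv2.projectPoints(np.array(P,float).reshape(-1,1,3),cv2.Rodrigues(T[:3,:3])[0],T[:3,3],np.array(c['K']),np.array(c['dist_coeffs']))[0][:,0]
E
python3 - <<'E'
from h import *
a,c=snap('top','t0.png');b,c2=snap('scene','s0.png')
print(c['K'],c['extrinsics'],ctrl.hold_point_z); print(ctrl.get_obs())
E
```

```text
[[430.9493959    0.         276.7183141 ]
 [  0.         430.9493959  219.99973694]
 [  0.           0.           1.        ]] [[ 0.02963609 -0.99952927  0.00793379 -0.03560658]
 [-0.98956179 -0.03045858 -0.14085361  0.60542983]
 [ 0.14102896 -0.00367663 -0.98999864  0.92998259]
 [ 0.          0.          0.          1.        ]] 0.0187
{'t': 0.1, 'q': array([ 1.19298692e+00,  5.32916729e-02,  1.61414794e+00, -5.72098628e-06,
        1.47599850e+00, -1.18997944e-01]), 'dq': array([-0.0009963 , -0.00131114, -0.00432072, -0.00022897, -0.00032685,
        0.00196798]), 'effort': array([ 1.14427057e-03, -3.94905674e+01, -3.71363533e+01, -1.13977273e-04,
        3.91883572e-03, -1.44743780e-06]), 'tool_pos': array([0.15974944, 0.60366063, 0.23019067]), 'tool_rot': array([-4.05347556e-01, -3.11487944e+00,  2.81164995e-03]), 'contact_force': array([-0.45198765,  0.32142916,  0.27114844]), 'wrist_torque': array([0.03328094, 0.02546692, 0.00861619]), 'grip_force': 0.0, 'opening': 0.08509213594205257}
```

View pics/t0.png

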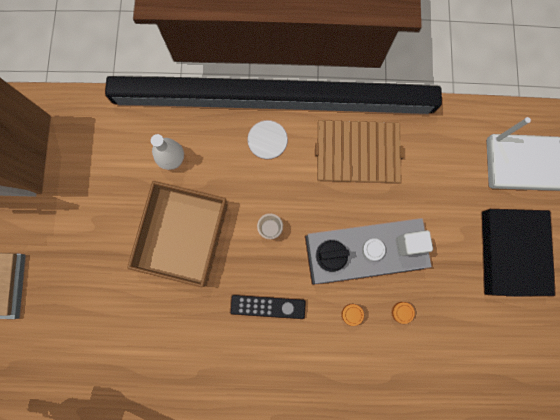

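View pics/s0.png

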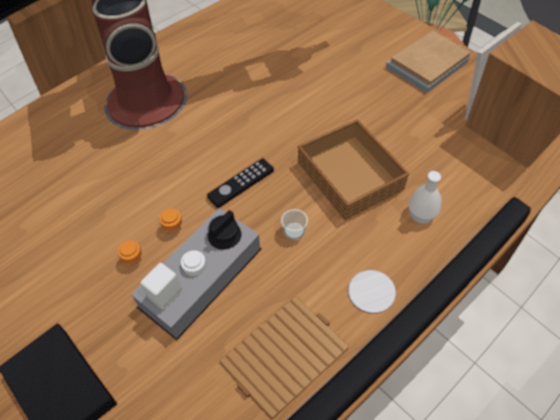

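The top view shows the hub around (368,252), with the mushroom at (333,256), the night light at (374,250) and the charger at (418,243). The basket is at (179,234), the tealight at (270,227), the remote at (268,307), and orange decoys at (353,315) and (404,313). Candidates for the charger: the white block at (418,243), the white night light at (374,250), and the white box at (525,162), which is too big and off the hub. I pick (418,243), and check it in a close crop.

```bash
python3 - <<'E'
from h import *
a=cv2.imread('pics/t0.png');c=ctrl.get_calibration('top')
cr=cv2.resize(a[205:295,295:445],None,fx=5,fy=5,interpolation=cv2.INTER_CUBIC);cv2.imwrite('pics/c0.png',cr)
hsv=cv2.cvtColor(a,cv2.COLOR_BGR2HSV)
# hub: low sat region
m=((hsv[...,1]<70)).astype(np.uint8)*255
m[:205]=0;m[295:]=0;m[:,:298]=0;m[:,445:]=0
m=cv2.morphologyEx(m,cv2.MORPH_CLOSE,np.ones((9,9)))
k=max(cv2.findContours(m,0,2)[0],key=cv2.contourArea);r=cv2.minAreaRect(k);bx=cv2.boxPoints(r)
print('hub box px',bx.round(1).tolist());
for p in bx: print(onz(c,p,.06).round(4))
for name,mm,z in [('white',(hsv[...,1]<40)&(hsv[...,2]>165),.087),('black',(hsv[...,2]<45),.092)]:
  mm=mm.astype(np.uint8);mm[:205]=0;mm[295:]=0;mm[:,:298]=0;mm[:,445:]=0
  n,l,s,ce=cv2.connectedComponentsWithStats(mm)
  for i in range(1,n):
    if s[i,4]>60: print(name,s[i].tolist(),ce[i].round(1),onz(c,ce[i],z).round(4),onz(c,ce[i],.13).round(4))
# basket
m=((hsv[...,2]<110)).astype(np.uint8)*255; m2=np.zeros_like(m);m2[175:295,120:235]=m[175:295,120:235]
k=max(cv2.findContours(m2,0,2)[0],key=cv2.contourArea);bx=cv2.boxPoints(cv2.minAreaRect(k))
print('basket',bx.round(1).tolist(),[onz(c,p,.061).round(4).tolist() for p in bx])
print('tealight',onz(c,(270,227),.03))
E
```

```text
hub box px [[304.8999938964844, 233.60000610351562], [428.20001220703125, 216.89999389648438], [435.1000061035156, 267.5], [311.70001220703125, 284.20001220703125]]
[ 0.5753 -0.0803  0.06  ]
[ 0.6213 -0.3565  0.06  ]
[ 0.5087 -0.3699  0.06  ]
[ 0.465  -0.0976  0.06  ]
white [404, 231, 29, 23, 531] [417.9 241.9] [ 0.5617 -0.3232  0.087 ] [ 0.5573 -0.3087  0.13  ]
white [364, 238, 21, 23, 374] [373.9 249. ] [ 0.5436 -0.2274  0.087 ] [ 0.5401 -0.2174  0.13  ]
black [317, 240, 32, 31, 651] [332.4 255.3] [ 0.5271 -0.1374  0.092 ] [ 0.5247 -0.1323  0.13  ]
basket [[129.6999969482422, 266.0], [152.5, 181.1999969482422], [222.3000030517578, 199.89999389648438], [199.5, 284.70001220703125]] [[0.492, 0.3018, 0.061], [0.6833, 0.2649, 0.061], [0.6452, 0.1054, 0.061], [0.4566, 0.1462, 0.061]]
tealight [ 0.59147484 -0.00250475  0.03      ]
```

View pics/c0.png

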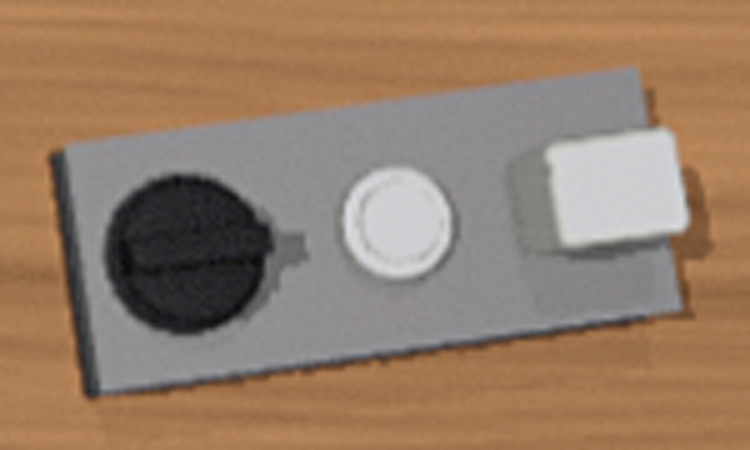

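The crop shows the tall white block with a visible side at (123..138 of the right end, full-frame ≈418,242), the low round white night light (374,249), and the black mushroom with its bar (333,255). The choice is confirmed.

```bash
python3 - <<'E'
from h import *
c=ctrl.get_calibration('top')
f=lambda p:(p[0]/5+295-.4,p[1]/5+205-.4)
H=np.array([onz(c,f(p),.06) for p in [(65,148),(637,68),(683,308),(97,393)]])
print('hub',H.round(4).tolist(),H.mean(0),[np.linalg.norm(H[i]-H[i-1]).round(4) for i in range(4)])
y=(H[0]+H[3]-H[1]-H[2])[:2];y/=np.linalg.norm(y);x=np.array([y[1],-y[0]]);o=H.mean(0)[:2]
print('yaw',np.degrees(np.arctan2(y[0],y[1])),'y',y,'x',x)
print('mush',o+.085*y,'s1',o-.006*y,'s2',o-.088*y)
C=np.array([onz(c,f(p),.13) for p in [(547,148),(668,128),(688,235),(566,247)]])
print('chg',C.mean(0),[np.linalg.norm(C[i]-C[i-1]).round(4) for i in range(4)])
B=np.array([onz(c,f(p),.114) for p in [(125,258),(268,238)]])
print('bar',B.tolist(),B.mean(0),np.degrees(np.arctan2(*(B[0]-B[1])[:2])),np.linalg.norm(B[0]-B[1]))
b=cv2.imread('pics/s0.png');c2=ctrl.get_calibration('scene')
P=[[*(o+.085*y),.114],[*(o-.006*y),.087],[*(o-.088*y),.13]]
print(proj(c2,P)); 
K=np.array([[0.492,0.3018],[0.6833,0.2649],[0.6452,0.1054],[0.4566,0.1462]]);print('bask',K.mean(0),proj(c2,np.c_[K,np.full(4,.061)]))
from scipy.spatial.transform import Rotation as R
print(R.from_rotvec(ctrl.get_obs()['tool_rot']).as_matrix().round(3))
E
```

```text
hub [[0.5742, -0.0864, 0.06], [0.6179, -0.3424, 0.06], [0.5113, -0.3613, 0.06], [0.4674, -0.1025, 0.06]] [ 0.54269353 -0.22313709  0.06      ] [np.float64(0.1081), np.float64(0.2597), np.float64(0.1082), np.float64(0.2625)]
yaw -9.658196586857757 y [-0.16777016  0.98582614] x [0.98582614 0.16777016]
mush [ 0.52843307 -0.13934187] s1 [ 0.54370015 -0.22905205] s2 [ 0.55745731 -0.30988979]
chg [ 0.55612213 -0.30899769  0.13      ] [np.float64(0.0412), np.float64(0.0517), np.float64(0.0447), np.float64(0.0513)]
bar [[0.52318172001436, -0.10802192428374027, 0.11399999999999999], [0.5331917290796488, -0.1673671251399447, 0.11399999999999999]] [ 0.52818672 -0.13769452  0.114     ] -9.574204590698285 0.06018349562920395
[[220.03832325 219.48325495]
 [190.79965086 258.1327287 ]
 [156.56228883 276.96397322]]
bask [0.569275 0.204575] [[355.35632394 120.24794267]
 [407.00329964 172.43537974]
 [346.37828266 201.6051494 ]
 [299.06732202 144.64700639]]
[[-0.967  0.256 -0.001]
 [ 0.256  0.967 -0.002]
 [ 0.    -0.002 -1.   ]]
```

Call:
{"name": "jog_arm", "arguments": {
  "deltas": [
    [1, [0.5, -1, 0], [0, 0, -0.364]],
    [1, [0.5, -1, 0], [0, 0, -0.364]],
    [1, [0.5, -1, 0], [0, 0, -0.364]],
    [1, [0.5, -1, 0], [0, 0, -0.364]],
    [1, [0.5, -1, 0], [0, 0, -0.364]],
    [1, [0.5, -1, 0], [0, 0, -0.364]],
    [1, [0.5, -1, 0], [0, 0, -0.364]],
    [1, [0.5, -1, 0], [0, 0, -0.364]],
    [1, [0.5, -1, 0], [0, 0, -0.364]],
    [1, [0.5, -1, 0], [0, 0, -0.364]],
    [1, [0.5, -1, 0], [0, 0, -0.364]],
    [1, [0.5, -1, 0], [0, 0, -0.364]]
  ],
  "squeeze": 30
}}

```text
t: 1.1
tool_pos: [0.3616, 0.2001, 0.231]
tool_rot: [2.034, 2.392, -0.002]
contact_force: [0.0, 0.8, 0.8]
opening: -0.0
grip_force: 0.0
```

Call:
{"name": "jog_arm", "arguments": {
  "deltas": [
    [1, [0.42, -0.855, 0], [0, 0, 0]],
    [1, [0.42, -0.855, 0], [0, 0, 0]],
    [1, [0.42, -0.855, 0], [0, 0, 0]],
    [1, [0.42, -0.855, 0], [0, 0, 0]],
    [1, [0.42, -0.855, 0], [0, 0, 0]],
    [1, [0.42, -0.855, 0], [0, 0, 0]],
    [1, [0.42, -0.855, 0], [0, 0, 0]],
    [1, [0.42, -0.855, 0], [0, 0, 0]],
    [1, [0.42, -0.855, 0], [0, 0, 0]],
    [1, [0.42, -0.855, 0], [0, 0, 0]],
    [1, [0.42, -0.855, 0], [0, 0, 0]],
    [1, [0.42, -0.855, 0], [0, 0, 0]]
  ]
}}

```text
t: 2.1
tool_pos: [0.5277, -0.1371, 0.2305]
tool_rot: [-2.025, -2.399, -0.0]
contact_force: [-0.5, -0.4, -0.2]
opening: -0.0001
grip_force: 0.0
```

```bash
python3 - <<'E'
from h import *
a,c=snap('wrist','w0.png')
o=ctrl.get_obs();print(o['tool_pos'])
from scipy.spatial.transform import Rotation as R
M=R.from_rotvec(o['tool_rot']).as_matrix();print(np.degrees(np.arctan2(M[1,1],M[0,1])))
print(proj(c,[[.5283,-.1385,.114],[.5233,-.1089,.114],[.5333,-.1681,.114],[.557,-.3095,.13],[.5435,-.2285,.087],o['tool_pos']]).round(1).tolist())
E
```

```text
[ 0.52753278 -0.13651865  0.23077945]
9.70714009762133
[[276.5, 209.9], [276.6, 174.2], [276.5, 243.6], [276.2, 392.4], [276.4, 291.5], [276.0, 267.8]]
```

View pics/w0.png

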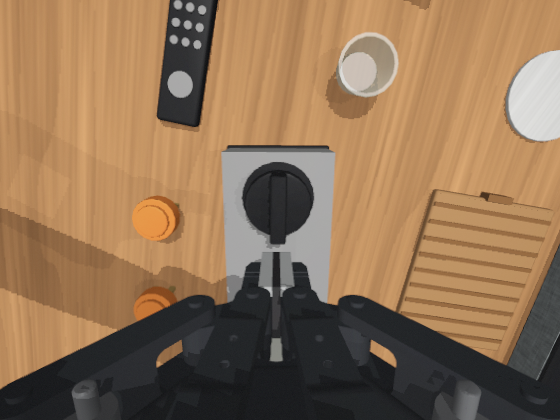

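The wrist view shows the bar at (278, 170–243), within 2 px of my prediction (276, 174–244). Now I press.

Call:
{"name": "jog_arm", "arguments": {
  "deltas": [
    [1, [0, -0.004, -0.1], [0, 0, 0]],
    [1, [0, -0.004, -0.2], [0, 0, 0]],
    [1, [0, -0.004, -0.26], [0, 0, 0]],
    [1, [0, -0.004, -0.28], [0, 0, 0]],
    [1, [0, -0.004, -0.29], [0, 0, 0]],
    [1, [0, -0.004, -0.3], [0, 0, 0]],
    [1, [0, -0.004, -0.305], [0, 0, 0]],
    [1, [0, -0.004, -0.31], [0, 0, 0]],
    [1, [0, -0.004, -0.31], [0, 0, 0]]
  ]
}}

```text
t: 2.9
tool_pos: [0.5293, -0.1393, 0.1104]
tool_rot: [2.024, 2.399, 0.003]
contact_force: [-4.4, 3.1, 5.6]
opening: 0.0001
grip_force: 3.0
```

Call:
{"name": "jog_arm", "arguments": {
  "deltas": [
    [1, [0, 0, -0.005], [0, 0, 0]],
    [1, [0, 0, -0.01], [0, 0, 0]],
    [1, [0, 0, -0.013], [0, 0, 0]],
    [1, [0, 0, -0.015], [0, 0, 0]],
    [1, [0, 0, -0.015], [0, 0, 0]]
  ]
}}

```text
t: 3.32
tool_pos: [0.5294, -0.1396, 0.103]
tool_rot: [2.024, 2.398, 0.003]
contact_force: [1.2, 1.4, 2.8]
opening: -0.0002
grip_force: 1.9
```

Call:
{"name": "jog_arm", "arguments": {
  "deltas": [
    [1, [0, 0, -0.004], [0, 0, 0]],
    [1, [0, 0, -0.008], [0, 0, 0]],
    [1, [0, 0, -0.01], [0, 0, 0]],
    [1, [0, 0, -0.01], [0, 0, 0]]
  ]
}}

```text
t: 3.65
tool_pos: [0.5295, -0.1398, 0.0991]
tool_rot: [2.025, 2.398, 0.003]
contact_force: [0.2, 3.2, 6.4]
opening: 0.0003
grip_force: 3.3
```

Call:
{"name": "jog_arm", "arguments": {
  "deltas": [
    [1, [0, 0, -0.004], [0, 0, 0]],
    [1, [0, 0, -0.008], [0, 0, 0]],
    [1, [0, 0, -0.008], [0, 0, 0]],
    [1, [0, 0, -0.008], [0, 0, 0]]
  ]
}}

```text
t: 3.98
tool_pos: [0.5302, -0.14, 0.0988]
tool_rot: [2.024, 2.398, 0.003]
contact_force: [-6.2, 4.4, 18.8]
opening: 0.0003
grip_force: 9.5
```

Call:
{"name": "jog_arm", "arguments": {
  "deltas": [
    [1, [0, 0, 0.05], [0, 0, 0]],
    [1, [0, 0, 0.15], [0, 0, 0]],
    [1, [0, 0, 0.25], [0, 0, 0]],
    [1, [0, 0, 0.35], [0, 0, 0]],
    [1, [0, 0, 0.35], [0, 0, 0]],
    [1, [0, 0, 0.35], [0, 0, 0]]
  ]
}}

```text
t: 4.48
tool_pos: [0.5298, -0.1405, 0.2381]
tool_rot: [2.022, 2.394, 0.003]
contact_force: [-0.3, 0.2, -0.6]
opening: 0.0
grip_force: 0.0
```

```bash
python3 - <<'E'
from h import *
a,c=snap('scene','s1.png');b=cv2.imread('pics/s0.png')
x=np.hstack([b[200:320,120:290],a[200:320,120:290]]);cv2.imwrite('pics/s1c.png',cv2.resize(x,None,fx=2.3,fy=2.3,interpolation=2))
o=ctrl.get_obs();print(o['tool_pos'],o['contact_force'])
E
```

```text
[ 0.52843417 -0.13990365  0.23502173] [-0.56818528 -0.73453883 -1.19510213]
```

View pics/s1c.png

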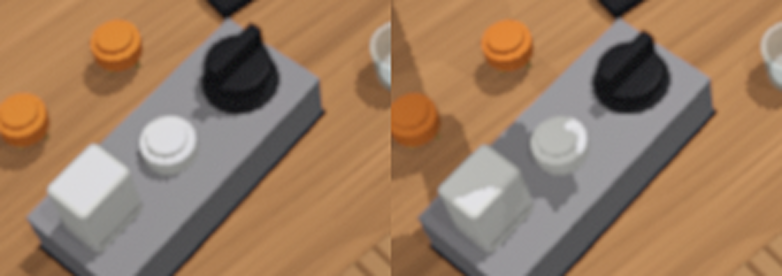

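The mushroom head sits visibly lower in the right half, so it is latched, and the twist is unchanged. Next is the charger.

Call:
{"name": "jog_arm", "arguments": {
  "deltas": [
    [-1, [0.07, -0.425, 0], [0, 0, 0]],
    [-1, [0.07, -0.425, 0], [0, 0, 0]],
    [-1, [0.07, -0.425, 0], [0, 0, 0]],
    [-1, [0.07, -0.425, 0], [0, 0, 0]],
    [-1, [0.07, -0.425, 0], [0, 0, 0]],
    [-1, [0.07, -0.425, 0], [0, 0, 0]],
    [-1, [0.07, -0.425, 0], [0, 0, 0]],
    [-1, [0.07, -0.425, -0.1], [0, 0, 0]],
    [-1, [0.07, -0.425, -0.15], [0, 0, 0]],
    [-1, [0.07, -0.425, -0.2], [0, 0, 0]],
    [-1, [0.07, -0.425, -0.2], [0, 0, 0]]
  ]
}}

```text
t: 5.45
tool_pos: [0.553, -0.3054, 0.1476]
tool_rot: [-2.017, -2.394, 0.001]
contact_force: [-1.7, 0.4, -1.3]
opening: 0.0856
grip_force: 0.0
```

```bash
python3 - <<'E'
from h import *
a,c=snap('wrist','w1.png')
o=ctrl.get_obs();print(o['tool_pos'],o['contact_force'],o['opening'])
print(proj(c,[[.557,-.3095,.13]]))
E
```

```text
[ 0.55410373 -0.30637516  0.15047671] [0.00435135 0.74399423 0.30862169] 0.08571243682892565
[[282.37387918 262.92700926]]
```

View pics/w1.png

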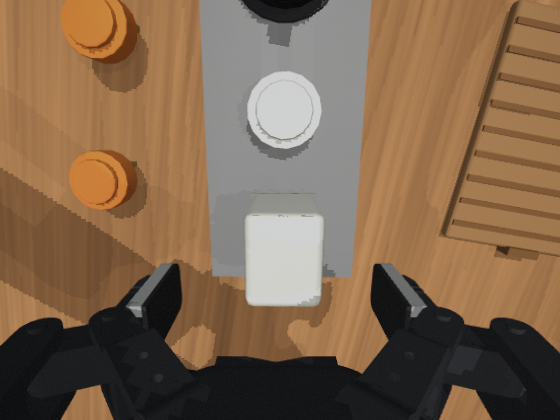

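The wrist view shows the charger centred at (284,259) between the open fingers (midline ≈277), squarely aligned. The night light is at (284,110), clear of them. I let the arm settle and read the pose before descending.

Call:
{"name": "jog_arm", "arguments": {
  "deltas": [
    [-1, [0, 0, 0], [0, 0, 0]],
    [-1, [0, 0, 0], [0, 0, 0]],
    [-1, [0, 0, 0], [0, 0, 0]]
  ]
}}

```text
t: 5.75
tool_pos: [0.557, -0.3097, 0.1565]
tool_rot: [2.024, 2.398, 0.0]
contact_force: [-0.6, 0.1, 0.2]
opening: 0.0856
grip_force: 0.0
```

Call:
{"name": "jog_arm", "arguments": {
  "deltas": [
    [-1, [0.003, 0.004, -0.06], [0, 0, 0]],
    [-1, [0.003, 0.004, -0.12], [0, 0, 0]],
    [-1, [0.003, 0.004, -0.16], [0, 0, 0]],
    [-1, [0.003, 0.004, -0.18], [0, 0, 0]],
    [-1, [0.003, 0.004, -0.18], [0, 0, 0]],
    [-1, [0.003, 0.004, -0.18], [0, 0, 0]],
    [0.3, [0.003, 0.004, -0.18], [0, 0, 0]],
    [1, [0.003, 0.004, -0.18], [0, 0, 0]],
    [1, [0.003, 0.004, -0.18], [0, 0, 0]],
    [1, [0.003, 0.004, -0.18], [0, 0, 0]],
    [1, [0.003, 0.004, -0.18], [0, 0, 0]],
    [1, [0.003, 0.004, -0.18], [0, 0, 0]]
  ],
  "squeeze": 50
}}

```text
t: 6.75
tool_pos: [0.5577, -0.3085, 0.0836]
tool_rot: [2.025, 2.399, -0.0]
contact_force: [-1.5, 0.9, 6.9]
opening: 0.0437
grip_force: 51.7
```

Call:
{"name": "jog_arm", "arguments": {
  "deltas": [
    [1, [0, 0, 0.01], [0, 0, 0]],
    [1, [0, 0, 0.02], [0, 0, 0]],
    [1, [0, 0, 0.03], [0, 0, 0]],
    [1, [0, 0, 0.045], [0, 0, 0]],
    [1, [0, 0, 0.06], [0, 0, 0]],
    [1, [0, 0, 0.08], [0, 0, 0]],
    [1, [0, 0, 0.11], [0, 0, 0]],
    [1, [0, 0, 0.16], [0, 0, 0]],
    [1, [0, 0, 0.22], [0, 0, 0]],
    [1, [0, 0, 0.3], [0, 0, 0]],
    [1, [0, 0, 0.35], [0, 0, 0]],
    [1, [0, 0, 0.35], [0, 0, 0]]
  ]
}}

```text
t: 7.75
tool_pos: [0.5599, -0.3097, 0.2307]
tool_rot: [2.018, 2.391, 0.002]
contact_force: [0.2, -1.1, 0.3]
opening: 0.0436
grip_force: 52.3
```

Call:
{"name": "jog_arm", "arguments": {
  "deltas": [
    [1, [0, 0.05, 0], [0, 0, -0.02]],
    [1, [0.01, 0.12, 0], [0, 0, -0.04]],
    [1, [0.01, 0.2, 0], [0, 0, -0.06]],
    [1, [0.02, 0.28, 0], [0, 0, -0.08]],
    [1, [0.02, 0.37, 0], [0, 0, -0.1]],
    [1, [0.03, 0.46, 0], [0, 0, -0.114]],
    [1, [0.03, 0.55, 0], [0, 0, -0.114]],
    [1, [0.03, 0.64, 0], [0, 0, -0.114]],
    [1, [0.03, 0.73, 0], [0, 0, -0.114]],
    [1, [0.03, 0.81, 0], [0, 0, -0.114]],
    [1, [0.03, 0.87, 0], [0, 0, -0.114]],
    [1, [0.03, 0.9, 0], [0, 0, -0.114]]
  ]
}}

```text
t: 8.75
tool_pos: [0.5685, 0.055, 0.2217]
tool_rot: [-2.418, -2.004, -0.0]
contact_force: [-0.3, -0.2, -1.3]
opening: 0.0439
grip_force: 52.3
```

Call:
{"name": "jog_arm", "arguments": {
  "deltas": [
    [1, [0, 0.08, 0], [0, 0, 0]],
    [1, [0, 0.16, 0], [0, 0, 0]],
    [1, [0, 0.24, 0], [0, 0, 0]],
    [1, [0, 0.32, 0], [0, 0, 0]],
    [1, [0, 0.38, 0], [0, 0, 0]],
    [1, [0, 0.38, 0], [0, 0, 0]],
    [1, [0, 0.38, 0], [0, 0, 0]],
    [1, [0, 0.38, 0], [0, 0, 0]],
    [1, [0, 0.38, 0], [0, 0, 0]]
  ]
}}

```text
t: 9.5
tool_pos: [0.5693, 0.2028, 0.2219]
tool_rot: [2.423, 1.999, -0.001]
contact_force: [0.9, -0.5, -1.4]
opening: 0.0435
grip_force: 52.3
```

```bash
python3 - <<'E'
from h import *
a,c=snap('scene','s2.png')
o=ctrl.get_obs();print(o['tool_pos'],o['contact_force'],o['opening'])
E
```

```text
[0.56931653 0.20282432 0.22197421] [-0.55547345 -0.01399128 -0.48652529] 0.04370221758108157
```

View pics/s2.png

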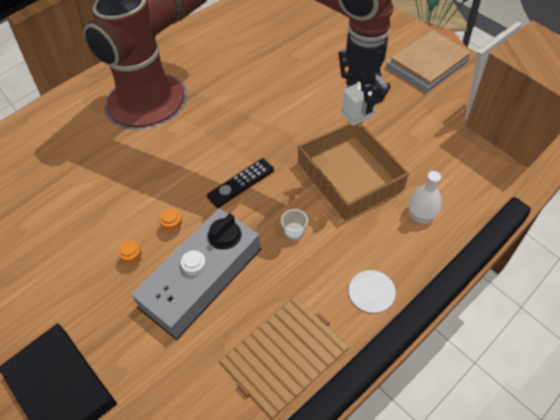

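The scene view shows the charger held over the basket at (357,103), with the mushroom still down and the night light seated. I lower it now.

Call:
{"name": "jog_arm", "arguments": {
  "deltas": [
    [1, [0, 0, -0.06], [0, 0, 0]],
    [1, [0, 0, -0.13], [0, 0, 0]],
    [1, [0, 0, -0.2], [0, 0, 0]],
    [1, [0, 0, -0.27], [0, 0, 0]],
    [1, [0, 0, -0.33], [0, 0, 0]],
    [1, [0, 0, -0.37], [0, 0, 0]],
    [1, [0, 0, -0.395], [0, 0, 0]],
    [1, [0, 0, -0.405], [0, 0, 0]],
    [1, [0, 0, -0.41], [0, 0, 0]],
    [1, [0, 0, -0.415], [0, 0, 0]],
    [1, [0, 0, -0.415], [0, 0, 0]]
  ]
}}

```text
t: 10.47
tool_pos: [0.5701, 0.2042, 0.0573]
tool_rot: [2.421, 2.0, 0.003]
contact_force: [0.0, -0.3, -1.1]
opening: 0.0433
grip_force: 52.3
```

Call:
{"name": "jog_arm", "arguments": {
  "deltas": [
    [1, [0, 0, -0.003], [0, 0, 0]],
    [1, [0, 0, -0.006], [0, 0, 0]],
    [1, [0, 0, -0.009], [0, 0, 0]],
    [1, [0, 0, -0.012], [0, 0, 0]],
    [1, [0, 0, -0.012], [0, 0, 0]],
    [1, [0, 0, -0.012], [0, 0, 0]]
  ]
}}

```text
t: 10.97
tool_pos: [0.5691, 0.2042, 0.0512]
tool_rot: [-2.422, -2.001, 0.0]
contact_force: [-0.8, 0.1, -1.7]
opening: 0.0435
grip_force: 52.3
```

Call:
{"name": "jog_arm", "arguments": {
  "deltas": [
    [1, [0, 0, -0.003], [0, 0, 0]],
    [1, [0, 0, -0.006], [0, 0, 0]],
    [1, [0, 0, -0.008], [0, 0, 0]],
    [1, [0, 0, -0.008], [0, 0, 0]],
    [1, [0, 0, -0.008], [0, 0, 0]]
  ]
}}

```text
t: 11.38
tool_pos: [0.5707, 0.2045, 0.0506]
tool_rot: [2.421, 2.0, 0.004]
contact_force: [-2.4, -0.5, 7.8]
opening: 0.043
grip_force: 53.6
```

Contact, at the expected height. I release, wait, then rise.

Call:
{"name": "jog_arm", "arguments": {
  "deltas": [
    [1, [0, 0, 0.005], [0, 0, 0]],
    [-1, [0, 0, 0.005], [0, 0, 0]],
    [-1, [0, 0, 0.005], [0, 0, 0]],
    [-1, [0, 0, 0.005], [0, 0, 0]],
    [-1, [0, 0, 0.005], [0, 0, 0]],
    [-1, [0, 0, 0.005], [0, 0, 0]],
    [-1, [0, 0, 0.005], [0, 0, 0]],
    [-1, [0, 0, 0.005], [0, 0, 0]],
    [-1, [0, 0, 0.005], [0, 0, 0]]
  ]
}}

```text
t: 12.13
tool_pos: [0.5691, 0.2042, 0.05]
tool_rot: [-2.422, -2.001, 0.0]
contact_force: [1.8, -0.2, -0.2]
opening: 0.0854
grip_force: 0.0
```

Call:
{"name": "jog_arm", "arguments": {
  "deltas": [
    [-1, [0, 0, 0.03], [0, 0, 0]],
    [-1, [0, 0, 0.08], [0, 0, 0]],
    [-1, [0, 0, 0.15], [0, 0, 0]],
    [-1, [0, 0, 0.22], [0, 0, 0]],
    [-1, [0, 0, 0.3], [0, 0, 0]],
    [-1, [0, 0, 0.38], [0, 0, 0]],
    [-1, [0, 0, 0.45], [0, 0, 0]],
    [-1, [0, 0, 0.45], [0, 0, 0]],
    [-1, [0, 0, 0.45], [0, 0, 0]]
  ]
}}

```text
t: 12.88
tool_pos: [0.5706, 0.2045, 0.2342]
tool_rot: [2.42, 1.999, 0.009]
contact_force: [0.2, -0.3, -0.1]
opening: 0.0857
grip_force: 0.0
```

```bash
python3 - <<'E'
from h import *
a,c=snap('wrist','w2.png')
o=ctrl.get_obs();print(o['tool_pos'],o['contact_force'],o['opening'])
E
```

```text
[0.56940796 0.20423737 0.23146597] [-0.51484902  0.01417428 -0.02717777] 0.08534251996243883
```

View pics/w2.png

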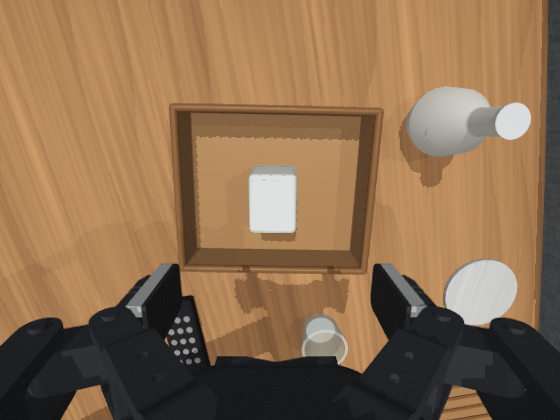

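The wrist view shows the charger standing upright in the middle of the basket at (273,200), with the vase at (450,120) and the tealight at (322,335) untouched. Now back to the mushroom.

Call:
{"name": "jog_arm", "arguments": {
  "deltas": [
    [-1, [-0.1, -0.858, 0], [0, 0, 0.114]],
    [-1, [-0.1, -0.858, 0], [0, 0, 0.114]],
    [-1, [-0.1, -0.858, 0], [0, 0, 0.114]],
    [-1, [-0.1, -0.858, 0], [0, 0, 0.114]],
    [-1, [-0.1, -0.858, 0], [0, 0, 0.114]],
    [-1, [-0.1, -0.858, 0], [0, 0, 0.114]],
    [-1, [-0.1, -0.858, 0], [0, 0, 0.114]],
    [-1, [-0.1, -0.858, 0], [0, 0, 0.114]],
    [-1, [-0.1, -0.858, 0], [0, 0, 0.114]],
    [-1, [-0.1, -0.858, 0], [0, 0, 0.114]],
    [-1, [-0.1, -0.858, 0], [0, 0, 0.114]],
    [-1, [-0.1, -0.858, 0], [0, 0, 0.114]]
  ]
}}

```text
t: 13.93
tool_pos: [0.5286, -0.1381, 0.2287]
tool_rot: [-2.025, -2.399, 0.0]
contact_force: [0.0, -0.2, 0.4]
opening: 0.0855
grip_force: 0.0
```

Call:
{"name": "jog_arm", "arguments": {
  "deltas": [
    [-1, [0, 0, -0.07], [0, 0, 0]],
    [-1, [0, 0, -0.14], [0, 0, 0]],
    [-1, [0, 0, -0.2], [0, 0, 0]],
    [-1, [0, 0, -0.2], [0, 0, 0]],
    [-1, [0, 0, -0.2], [0, 0, 0]],
    [-1, [0, 0, -0.2], [0, 0, 0]],
    [-1, [0, 0, -0.2], [0, 0, 0]]
  ]
}}

```text
t: 14.52
tool_pos: [0.5306, -0.139, 0.1525]
tool_rot: [2.023, 2.399, 0.002]
contact_force: [0.2, 0.0, -0.4]
opening: 0.0854
grip_force: 0.0
```

```bash
python3 - <<'E'
from h import *
from scipy.spatial.transform import Rotation as R
a,c=snap('wrist','w3.png')
o=ctrl.get_obs();print(o['tool_pos'],o['contact_force'],o['opening'])
M=R.from_rotvec(o['tool_rot']).as_matrix();print(np.degrees(np.arctan2(M[1,1],M[0,1])),M[:,2])
print(proj(c,[[.5283,-.1387,.1025],[.5233,-.1092,.1025],[.5333,-.1683,.1025]]))
E
```

```text
[ 0.53055433 -0.13913325  0.15256862] [-0.39447049 -0.30589286 -0.99083726] 0.08529838400086276
9.69419749989334 [ 0.00364002 -0.00149329 -0.99999226]
[[272.26024617 233.38362284]
 [272.14834175 186.99041139]
 [272.34168151 276.30094498]]
```

View pics/w3.png

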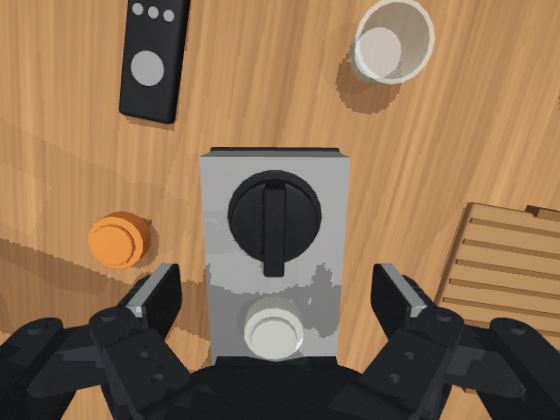

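The wrist view shows the bar at (274, 183–276), within 2–3 mm of my prediction and aligned with the gripper. The head is latched down with twist ≈0.

Call:
{"name": "jog_arm", "arguments": {
  "deltas": [
    [-1, [0, 0.004, -0.05], [0, 0, 0]],
    [-1, [0, 0.004, -0.1], [0, 0, 0]],
    [-1, [0, 0.004, -0.14], [0, 0, 0]],
    [-1, [0, 0.004, -0.16], [0, 0, 0]],
    [-1, [0, 0.004, -0.16], [0, 0, 0]],
    [1, [0, 0.004, -0.16], [0, 0, 0]],
    [1, [0, 0.004, -0.16], [0, 0, 0]],
    [1, [0, 0.004, -0.16], [0, 0, 0]],
    [1, [0, 0.004, -0.16], [0, 0, 0]],
    [1, [0, 0.004, -0.16], [0, 0, 0]],
    [1, [0, 0.004, -0.16], [0, 0, 0]]
  ],
  "squeeze": 30
}}

```text
t: 15.48
tool_pos: [0.5294, -0.1376, 0.0867]
tool_rot: [2.026, 2.4, 0.0]
contact_force: [-0.3, -0.2, 2.9]
opening: 0.013
grip_force: 36.4
```

Call:
{"name": "jog_arm", "arguments": {
  "deltas": [
    [1, [0, 0, 0], [0, 0, -0.03]],
    [1, [0, 0, 0], [0, 0, -0.06]],
    [1, [0, 0, 0], [0, 0, -0.09]],
    [1, [0, 0, 0], [0, 0, -0.12]],
    [1, [0, 0, 0], [0, 0, -0.15]],
    [1, [0, 0, 0], [0, 0, -0.18]],
    [1, [0, 0, 0], [0, 0, -0.21]],
    [1, [0, 0, 0], [0, 0, -0.24]],
    [1, [0, 0, 0], [0, 0, -0.265]],
    [1, [0, 0, 0], [0, 0, -0.28]],
    [1, [0, 0, 0], [0, 0, -0.28]],
    [1, [0, 0, 0], [0, 0, -0.28]]
  ]
}}

```text
t: 16.48
tool_pos: [0.5305, -0.1379, 0.088]
tool_rot: [2.854, 1.308, 0.004]
contact_force: [-1.2, 0.5, 5.3]
opening: 0.013
grip_force: 36.5
```

Still gripping, with upward spring force on the tool. I release and rise.

Call:
{"name": "jog_arm", "arguments": {
  "deltas": [
    [-1, [0, 0, 0], [0, 0, 0]],
    [-1, [0, 0, 0], [0, 0, 0]],
    [-1, [0, 0, 0], [0, 0, 0]],
    [-1, [0, 0, 0], [0, 0, 0]],
    [-1, [0, 0, 0.05], [0, 0, 0]],
    [-1, [0, 0, 0.12], [0, 0, 0]],
    [-1, [0, 0, 0.2], [0, 0, 0]],
    [-1, [0, 0, 0.3], [0, 0, 0]],
    [-1, [0, 0, 0.35], [0, 0, 0]],
    [-1, [0, 0, 0.35], [0, 0, 0]],
    [-1, [0, 0, 0.35], [0, 0, 0]],
    [-1, [0, 0, 0.35], [0, 0, 0]]
  ]
}}

```text
t: 17.48
tool_pos: [0.528, -0.137, 0.2239]
tool_rot: [-2.853, -1.308, 0.004]
contact_force: [0.1, 0.6, -0.8]
opening: 0.0854
grip_force: 0.0
```

```bash
python3 - <<'E'
from h import *
a,c=snap('scene','s3.png');b=cv2.imread('pics/s0.png');d=cv2.imread('pics/s1.png')
s=np.s_[195:315,120:260]
x=np.hstack([b[s],d[s],a[s]]);top=cv2.resize(x,None,fx=1.9,fy=1.9,interpolation=2)
t=a[100:220,130:550];cv2.imwrite('pics/s3c.png',np.vstack([top,cv2.resize(t,(top.shape[1],228))]))
o=ctrl.get_obs();print(o['tool_pos'],o['contact_force'],o['opening'])
E
```

```text
[ 0.52779113 -0.13684233  0.22324288] [-0.50902152 -0.2399009   0.16760704] 0.08529461570412837
```

View pics/s3c.png

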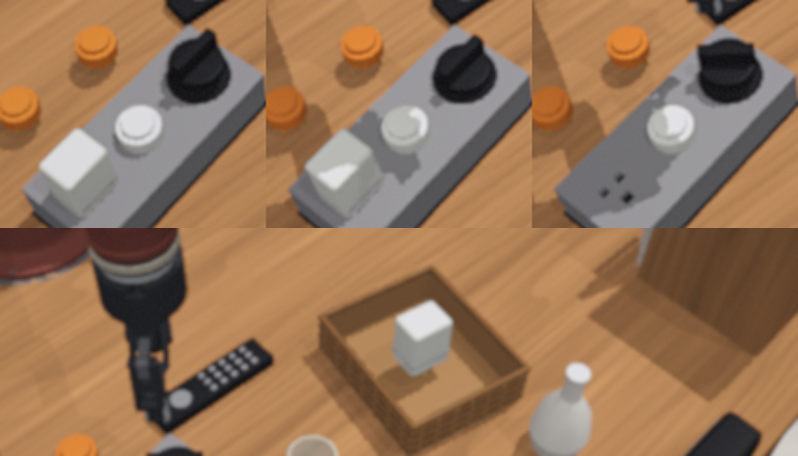

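The charger is upright in the basket and the bar has turned. Whether the head rose is hard to judge by eye, so I measure it numerically.

```bash
python3 - <<'E'
from h import *
c=ctrl.get_calibration('scene');o=np.array([.5288,-.138])
for z in(.0665,.078): print(z,proj(c,[[*o,z]]).round(2).tolist())
for f in('s0','s1','s2','s3'):
    g=cv2.imread(f'pics/{f}.png').max(2);m=(g<60).astype(np.uint8);m2=np.zeros_like(m);m2[205:255,203:246]=m[205:255,203:246]
    n,l,s,ce=cv2.connectedComponentsWithStats(m2);i=1+s[1:,4].argmax()
    ys,xs=np.nonzero(l==i);print(f,s[i].tolist(),'bottom rows by col',[int(ys[xs==u].max()) for u in range(212,238,3)])
E
```

```text
0.0665 [[223.27, 232.43]]
0.078 [[222.66, 229.32]]
s0 [208, 211, 33, 38, 888] bottom rows by col [245, 247, 248, 248, 248, 248, 246, 245, 243]
s1 [208, 215, 33, 34, 787] bottom rows by col [245, 247, 248, 248, 248, 247, 246, 245, 242]
s2 [208, 214, 33, 35, 792] bottom rows by col [245, 247, 248, 248, 248, 247, 246, 245, 243]
s3 [208, 216, 33, 33, 876] bottom rows by col [245, 247, 248, 248, 248, 247, 246, 245, 243]
```

```bash
python3 - <<'E'
from h import *
c=ctrl.get_calibration('scene');o=np.array([.5288,-.138])
def box(th,z):
    a=np.radians(9.66)-th; x=np.array([np.cos(a),np.sin(a)]);y=np.array([-x[1],x[0]])
    P=proj(c,[[*(o+i*.007*x+j*.03*y),z] for i,j in((1,1),(1,-1),(-1,-1),(-1,1))]);return P.min(0).round(1),P.max(0).round(1)
for th in(0,.8,.88,1.0):
  for z in(.114,.1025): print(th,z,*box(th,z))
a,c2=snap('wrist','w4.png')
for f,cc in(('w0',None),('w3',None),('w4',c2)):
    g=cv2.imread(f'pics/{f}.png').max(2);m=(g<60).astype(np.uint8);m2=np.zeros_like(m);m2[155:247,225:330]=m[155:247,225:330]
    n,l,s,ce=cv2.connectedComponentsWithStats(m2);i=1+s[1:,4].argmax();print(f,s[i].tolist())
print(ctrl.get_obs()['tool_pos'])
for z in(.092,.0805):
    print(z,proj(c2,[[.5288+.031*np.cos(t),-.138+.031*np.sin(t),z] for t in np.linspace(0,6.28,40)]).round(1)[:,0].ptp() if 0 else np.ptp(proj(c2,[[.5288+.031*np.cos(t),-.138+.031*np.sin(t),z] for t in np.linspace(0,6.28,60)]),axis=0))
E
```

```text
0 0.114 [207.9 207.6] [233.3 231.1]
0 0.1025 [208.7 211. ] [233.8 234.4]
0.8 0.114 [205.4 214.8] [236.  223.7]
0.8 0.1025 [206.2 218.1] [236.6 226.9]
0.88 0.114 [205.4 215.7] [235.9 222.7]
0.88 0.1025 [206.2 219.1] [236.4 226. ]
1.0 0.114 [205.2 215.4] [236.2 223.1]
1.0 0.1025 [206.  218.7] [236.7 226.4]
w0 [243, 162, 70, 82, 4139]
w3 [228, 171, 93, 76, 5893]
w4 [244, 161, 72, 83, 4345]
[ 0.5277913  -0.13686533  0.22314932]
0.092 [70.38692022 68.38760514]
0.0805 [67.72276985 65.96818917]
```

Both checks say the head is up. The bar's top row is 216, and it would be at or below 219 if still latched. The head's width in the wrist view is 72 px, against about 70.4 px expected up and 67.7 px latched. I hand in.

```bash
python3 -c "
from station import ctrl
print(ctrl.finish_job())"
```

```text
the job is handed in; nothing more can be done
None
```

I latched the mushroom, set the charger upright in the basket and twisted the mushroom back up, with the night light still plugged in; the job is handed in at about 17.6 s of the 64 s, but the hand-in returned no verdict.

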